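Close the formalin filter holder: four nuts in cross order

TASK

The filter holder's top plate is on and its four bar-grip nuts are run down finger tight. Tighten them clockwise in cross order (a nut, then the one diagonally across, then the other two), each in one go by about half a turn, until you feel it come up hard, so that the plate seats evenly; do not force a nut beyond that. Leave the other things on the bench as they stand.

Things in the scene. Friction and masses are not known exactly. Their poses are not given: they have to be found in the camera images.
- holder: disc filter holder, fixed to the bench: round stainless lower flange, diameter 240, on three 45 mm legs. Origin on the bench at its centre line, z up. Its four 14 mm studs stand at (+65, +65), (-65, +65), (-65, -65), (+65, -65) mm in its own x, y.
- plate_top (a point): centre of the top face of the holder's top plate: a round metal plate, diameter 240, 12 thick, lying on a rubber gasket over the lower flange. The gasket holds it up about 1.3 to 2.2 mm above its seat; seated, this face is 78 mm above the bench. In its centre stands a capped inlet stub (diameter 32, 40 tall above the face) and 36 mm from it a small bleed screw (28 tall).
- nut_a_grip (a point): bar-grip hand nut on the +x +y stud of the holder, diagonally across from nut_c. All four nuts are alike: round foot, diameter 31, 10 tall; on it a straight bar grip 60 long, 20 wide (flat sides), 25 tall, its underside 12 above the plate. The point is mid height of the bar, on the stud's axis; x along the bar, z up. Clockwise from above tightens, 4 mm down a turn, self-locking.
- nut_b_grip (a point): bar-grip hand nut on the -x +y stud of the holder, diagonally across from nut_d. Alike. Each nut starts finger tight, its bar at any angle, with 115 to 200 degrees to go: different for each nut and not visible. It runs at about 0.1 N m until the joint under it is closed, then comes up hard: the torque climbs by about 2 N m per radian more.
- nut_c_grip (a point): bar-grip hand nut on the -x -y stud of the holder, diagonally across from nut_a. Alike. A nut is tight from where it comes up hard (this point is then 102.5 above the bench); let go, it eases back to about there. Over-tightened: more than 22 degrees past that (more than 0.8 N m).
- nut_d_grip (a point): bar-grip hand nut on the +x -y stud of the holder, diagonally across from nut_b. Alike: grip point on the stud's axis at mid height of the bar, x along the bar.
- jar1: clear specimen pot with yellow screw cap, 47 mm across, 58 tall, loose; origin under its centre. A bystander: stands on the white board
- jar2: clear specimen pot with yellow screw cap, 47 mm across, 58 tall, loose; origin under its centre. A bystander: stands on the white board
- jar3: clear specimen pot with yellow screw cap, 47 mm across, 58 tall, loose; origin under its centre. A bystander: stands on the white board
- jar4: clear specimen pot with yellow screw cap, 47 mm across, 58 tall, loose; origin under its centre. A bystander: stands on the bench close beside the holder
- jar5: clear specimen pot with yellow screw cap, 47 mm across, 58 tall, loose; origin under its centre. A bystander: stands on the bench close beside the holder
- knife: knife with black handle, 240 long, 14 thick, lying loose on the white board; origin where handle and blade meet, underside. A bystander
- gasket: spare black rubber gasket ring, 110 across, 5 thick, lying loose on the bench; origin under its centre. A bystander
Not all that is in view belongs to the job. Several things have the shape of the holder; the one meant has the colours described above.

How it is judged:
By the outcome, as a careful person would: the job done as asked, in the order asked, and still so for the second after the job is handed in, with the robot touching nothing.
It also fails if it takes over 72 s, if anything falls off the work surface, if the arm or the gripper's body presses on something with over 40 N, if the wrist force passes 120 N, or if a joint passes its speed limit or range.

ROBOT

A 6-joint arm with a two-finger parallel gripper is mounted at the origin on the work surface. World frame = base frame: x ahead of the robot, y to its left, z up, the work surface at z = 0. Lengths are in m, angles in rad, forces in N, time in s.
With the tool pointing down it reaches from about 0.25 to 0.775 m from the base axis. Payload 4 kg.
Tool frame: the origin (TCP) lies at the very end of the fingers, on their centre line; the grasp point (between the pads) lies 19 mm behind it; z points along the fingers, y is the line along which they close (so a half turn about z gives the same grasp; the last joint's range is limited). The gripper opens to 94 mm and grips with 3 to 60 N. Pads are 16 mm wide; open, the fingers measure 119 mm over their backs; the gripper's body (75 mm by 177 mm) begins 78 mm behind the grasp point.
Start: joints at [1.187, 0.087, 1.371, -0, 1.684, -0.103], TCP at [0.152, 0.528, 0.206] pointing down, gripper open.
Joint ranges: [-3.1, 3.1], [-0.76, 2.03], [0.27, 2.55], [-1.08, 4.22], [0.17, 2.65], [-2.57, 2.57]. Speed limits (rad/s): [2.79, 2.79, 3.14, 3.14, 3.14, 3.14].

INTERFACE

Orientations are given as [roll, pitch, yaw] about the fixed x, y, z axes, in that order (R = Rz(yaw) Ry(pitch) Rx(roll)).
In Python, from bench import robot gives the robot as it stands. The module is installed in compiled form; this text tells all that it offers.
- The arm moves only by the tool move_arm, never from a script. Its argument "deltas" is one flat list of numbers, 7 for each row, row after row: the turn, a rotation vector about the tool's x, y, z in rad, then the shift along the tool's x, y, z in cm, then the closure, from -1 (fully open) to 1 (shut). A call has 1 to 8 rows; each row is the pose to reach, as a shift and turn from the pose commanded when the call began, along the tool's axes at that moment; what a row does not reach only later rows make up. A row lasts 1/10 s, in which the tool goes at most 50 mm and 8.59 degrees, less where a joint would pass 70% of its speed; a pose out of reach is approached as far as the arm can. A call with a gripper value outside its range is refused whole. The fingers move at their own pace and stop on an object; the grip force is fixed at half the most. Time passes only in rows, so rows that repeat a pose let the fingers close. It gives the time, the measured TCP pose, the force, the opening and the grip force at its end, in the units of the state.
- robot.get_obs(): the state, without advancing time (a new reading comes with each control period).
- robot.snapshot(name): name is "scene" or "top" or "wrist"; returns a dict with "image" (420x560x3 uint8, red, green, blue), "depth" (420x560 float32, m along the optical axis (not along the pixel's ray), 0 where there is no reading), "fov_y" (degrees; the focal length in pixels is half the picture's height over the tangent of half this angle, whatever the lens; pixels are square), "cx", "cy" (the principal point, pixels), "origin" and "orientation" of the camera in the world; the wrist camera has in their place "T_tool_cam" (4x4, takes a point from camera to tool coordinates, whose origin is the TCP and whose axes are the flange's). Camera axes: x right, y up, looking along -z (the intrinsics and any distortion apply to the point x, -y, -z); pixel columns grow to the right and rows downward; lengths in m; the calibration is good to about 2 mm. A picture is of the moment at which its call begins: read the wrist's pose just before it.
- robot.close_job(): hands the job in; it is judged then, once.
The state is a dict: "time": time; "joint_positions": joint angles; "qvel": joint speeds; "joint_torque": joint torques, N m; "tool_pos": TCP position; "ee_rot": TCP orientation; "wrist_force": force on the tool from outside, world axes, zero at the start; "wrist_torque": the same for the moment, N m; "width": finger opening in m; "finger_force": force on a finger pad.
Only numpy, scipy, OpenCV 4.12 (cv2) and the standard library are available. Lean on these libraries where they do the work, as an engineer would, in place of code of your own. Each camera call takes 0.05 s, during which the arm holds its last target. There are 200 camera calls.

## Working session

There is one attempt and no reset: what is moved stays moved. The work goes in short steps, Python scripts to look and compute and a tool call to move; the robot and the scene stay as the last step left them, time stands still between calls to the robot, and variables do not carry over. Pictures are saved under pics/ and viewed, at most 10 in all, crops included, and the job is handed in when it is done.

Besides the shell and the picture viewer there is one more tool, called after ">>>" by a JSON object that holds its "op" and its "data", one argument or row to a line. move_arm: Moves the arm, as the interface text tells. Its arguments: {"type":"object","properties":{"deltas":{"type":"array","items":{"type":"number"}}},"required":["deltas"]}

```bash
mkdir -p pics
cat > h.py <<'E'
import numpy as np, cv2
from scipy.spatial.transform import Rotation as R
from bench import robot
def snap(n):
    o=robot.get_obs(); s=robot.snapshot(n); s['obs']=o
    if n=='wrist':
        T=np.eye(4); T[:3,:3]=R.from_euler('xyz',o['ee_rot']).as_matrix(); T[:3,3]=o['tool_pos']
        s['T']=T@np.array(s['T_tool_cam'])
    else:
        T=np.eye(4); q=np.array(s['orientation'])
        T[:3,:3]=q if q.shape==(3,3) else R.from_euler('xyz',q).as_matrix() if q.size==3 else R.from_quat(q).as_matrix(); T[:3,3]=s['origin']; s['T']=T
    s['f']=s['image'].shape[0]/2/np.tan(np.radians(s['fov_y'])/2)
    return s
def ray(s,u,v):
    d=np.stack([(np.asarray(u,float)-s['cx'])/s['f'],-(np.asarray(v,float)-s['cy'])/s['f'],-np.ones_like(np.asarray(u,float))],-1)
    return d
def onplane(s,u,v,z):
    d=ray(s,u,v)@s['T'][:3,:3].T; o=s['T'][:3,3]
    return o+d*((z-o[2])/d[...,2])[...,None]
def cloud(s):
    H,W=s['depth'].shape; u,v=np.meshgrid(np.arange(W),np.arange(H))
    p=ray(s,u,v)*s['depth'][...,None]
    return p@s['T'][:3,:3].T+s['T'][:3,3]
def save(s,n): cv2.imwrite(f'pics/{n}.png',s['image'][...,::-1])
E
python3 - <<'E'
from h import *
for n in('top','scene'):
    s=snap(n);save(s,n);print(n,{k:v for k,v in s.items() if k not in('image','depth','obs','T')})
    np.savez(f'pics/{n}.npz',**{k:v for k,v in s.items() if k!='obs'})
o=robot.get_obs();print(o)
E
```

```text
top {'fov_y': 55.93428417526293, 'cx': 279.9233534988699, 'cy': 210.77871337436213, 'origin': array([0.44291654, 0.03851949, 1.3219739 ]), 'orientation': array([ 0.0734569 ,  0.00304896, -1.59791929]), 'f': np.float64(395.49955700827604)}
scene {'fov_y': 44.88626442466757, 'cx': 285.91926802013484, 'cy': 211.75180476075008, 'origin': array([1.29241247, 0.64061166, 1.26533406]), 'orientation': array([0.69480857, 0.01137416, 2.23701196]), 'f': np.float64(508.41152527516056)}
{'time': 0.1, 'joint_positions': array([ 1.18689213e+00,  8.78892240e-02,  1.37206973e+00, -7.63132214e-06,
        1.68363344e+00, -1.03120690e-01]), 'qvel': array([ 0.00041684, -0.00219605, -0.00482122, -0.00187925,  0.00084061,
       -0.0008091 ]), 'joint_torque': array([ 2.15351152e-03, -3.41255987e+01, -3.03300405e+01,  7.19303149e-02,
        3.04766558e-02, -1.01825267e-04]), 'tool_pos': array([0.15224102, 0.52799406, 0.20443374]), 'ee_rot': array([-3.13960275e+00, -1.98305400e-04,  2.86080809e+00]), 'wrist_force': array([-0.33593812,  0.8009101 ,  0.90713618]), 'wrist_torque': array([-0.02608415, -0.01012838, -0.02293208]), 'finger_force': 0.0, 'width': 0.09395683893110608}
```

View pics/top.png

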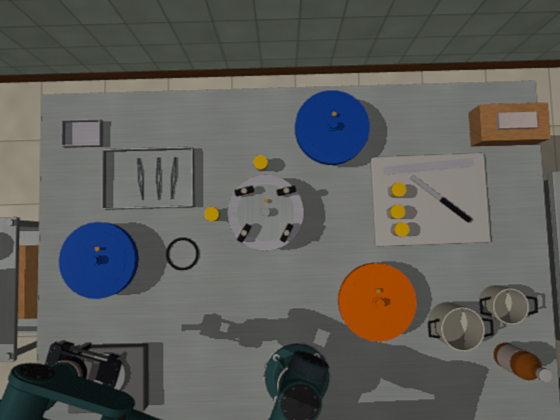

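View pics/scene.png

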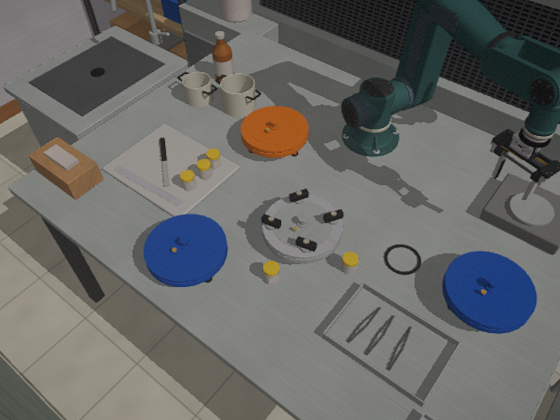

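The top view shows four things shaped like the holder: steel disc (266,213), blue (332,127), blue (98,259) and orange (377,301). The steel one with black bar nuts at about (245,190), (287,189), (244,233) and (286,233) fits the description. Jars stand close at (260,162) and (211,214). Next I measure the nuts.

```bash
cat >> h.py <<'E'
def nuts(s,c,zt=0.1165,rad=0.135):
    """black bars near c: xy on plane zt + bar angle"""
    im=s['image'].max(2); H,W=im.shape; u,v=np.meshgrid(np.arange(W),np.arange(H))
    P=onplane(s,u,v,zt); near=np.hypot(P[...,0]-c[0],P[...,1]-c[1])<rad
    m=((im<s.get('thr',50))&near).astype(np.uint8)
    out=[]
    for k in cv2.findContours(m,cv2.RETR_EXTERNAL,cv2.CHAIN_APPROX_NONE)[0]:
        if cv2.contourArea(k)<20: continue
        w=onplane(s,k[:,0,0],k[:,0,1],zt)[:,:2]
        (cx,cy),(a,b),t=cv2.minAreaRect((w*1000).astype(np.float32))
        if a<b: t+=90;a,b=b,a
        out.append((cx,cy,a,b,t%180))
    return out,m
E
python3 - <<'E'
from h import *
s=snap('top'); c=onplane(s,266,213,.08); print(c)
for k in nuts(s,c)[0]: print(np.round(k,1))
P=cloud(s); print(P[213,250],P[190,245],P[233,244])
cv2.imwrite('pics/crop.png',cv2.resize(s['image'][150:275,190:345,::-1],None,fx=5,fy=4.8,interpolation=cv2.INTER_CUBIC)[:600,:775])
E
```

```text
[0.52857196 0.08382823 0.08      ]
[449.   30.8  19.   16.3 151.9]
[454.  158.5  24.4  17.7 152.2]
[480.8  13.8  20.4  16.3 151.8]
[481.4 142.3  23.6  19.5 145. ]
[590.1  36.   23.4  18.8  99.8]
[593.2 163.   26.7  17.8  98. ]
[596.2   4.   24.6  21.6  88.4]
[599.7 131.3  21.6  21.5 178.8]
[0.53010471 0.13435786 0.0777722 ] [0.59813293 0.14491107 0.1196681 ] [0.46683247 0.15076024 0.11859275]
```

View pics/crop.png

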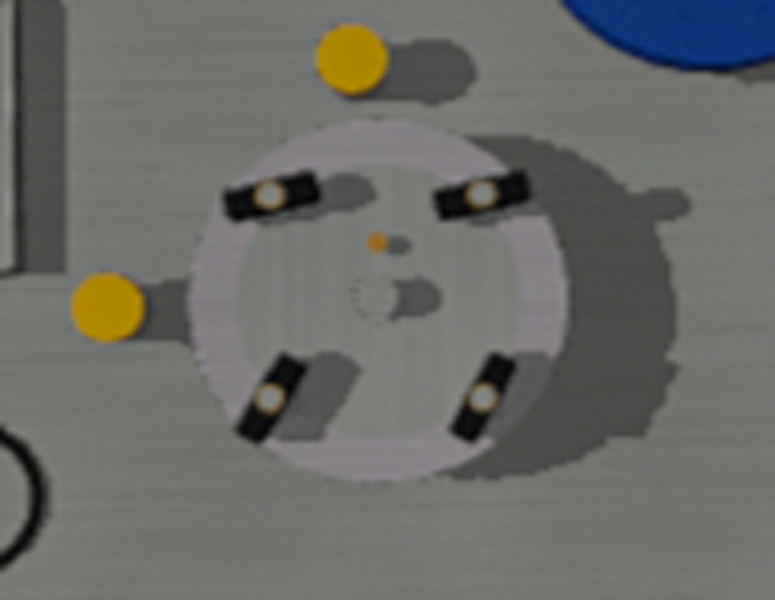

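The crop confirms the steel plate with four black bar nuts. The central stub is at crop (377,297) and the orange bleed screw at (378,242), clear of the nuts. j6 is limited to ±147°, so side grips would run out of travel. I'll grip the bars across their 60 mm length, which lets each turn start with the wrist wound back. First I move over the centre for a close look.

```bash
cat >> h.py <<'E'
def delta(pos,yaw,o=None):
    """deg yaw; level tool. prints delta in tool axes (rotvec, cm) from the measured pose"""
    o=o or robot.get_obs(); r0=R.from_euler('xyz',o['ee_rot']); r1=R.from_euler('xyz',[np.pi,0,np.radians(yaw)])
    j1=np.degrees(np.arctan2(pos[1],pos[0])); j6=(j1+90-yaw+180)%360-180
    print('rot',np.round((r0.inv()*r1).as_rotvec(),3),'cm',np.round(r0.inv().apply(np.array(pos)-o['tool_pos'])*100,2),'j6~',round(j6),'j6now',round(np.degrees(o['joint_positions'][5]),1))
E
python3 - <<'E'
from h import *
delta([.50,.085,.32],192)
s=robot.snapshot('wrist');print(s['T_tool_cam'],s['fov_y'])
E
```

```text
rot [-0.002 -0.001 -0.49 ] cm [-45.69 -32.96 -11.49] j6~ -92 j6now -5.9
[[-4.72850752e-04  9.62441903e-01  2.71487310e-01  7.90133376e-02]
 [ 9.99999708e-01  6.18132689e-04 -4.49620234e-04 -2.22287335e-04]
 [-6.00548535e-04  2.71487018e-01 -9.62441914e-01 -1.80095181e-01]
 [ 0.00000000e+00  0.00000000e+00  0.00000000e+00  1.00000000e+00]] 59.82943463345078
```

>>> {"op": "move_arm", "data": {
  "deltas": [0,0,-0.1,0,0,-4,-1,0,0,-0.15,-4,-3,-6,-1,0,0,-0.25,-8,-6,-8,-1,0,0,-0.3,-12,-9,-10,-1,0,0,-0.35,-16,-12,-11.5,-1,0,0,-0.4,-20,-15,-11.5,-1,0,0,-0.49,-24,-18,-11.5,-1,0,0,-0.49,-28,-20.5,-11.5,-1]
}}

```text
time: 1.0
tool_pos: [0.3586, 0.26, 0.321]
ee_rot: [3.141, 0.001, -2.93]
wrist_force: [1.0, 1.1, -0.2]
width: 0.094
finger_force: 0.0
```

Run:
```python
from h import *
delta([.50,.085,.32],192)
```

```text
rot [0.001 0.001 0.002] cm [-10.16 -20.07   0.1 ] j6~ -92 j6now -73.5
```

>>> {"op": "move_arm", "data": {
  "deltas": [0,0,0,-2,-4,0,-1,0,0,0,-4,-8,0,-1,0,0,0,-6,-12,0,-1,0,0,0,-8,-16,0,-1,0,0,0,-10.2,-20,0,-1,0,0,0,-10.2,-20,0,-1,0,0,0,-10.2,-20,0,-1]
}}

```text
time: 1.7
tool_pos: [0.4993, 0.0866, 0.3196]
ee_rot: [3.141, -0.002, -2.934]
wrist_force: [-0.3, -0.2, -0.1]
width: 0.0941
finger_force: 0.0
```

Run:
```python
from h import *
s=snap('wrist');save(s,'w1')
for k in nuts(s,(.53,.084))[0]: print(np.round(k,1))
```

```text
[592.1 146.4  57.8  25.  101.8]
[564.9 210.3  32.   12.1  11.5]
[596.   13.6  76.9  46.6 135.9]
[465.9 149.2  57.7  22.3 148.7]
[478.9  13.7  23.2  19.1 151.1]
[449.1  30.4  25.7  19.2 150.6]
```

View pics/w1.png

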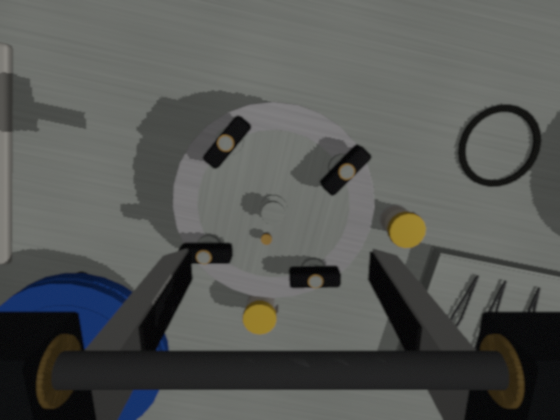

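Wrist view: nuts at (316,277), (205,252), (346,170) and (227,142), jars at (407,230) and (260,318). I'll refine the nut poses using the depth of the bars' top faces.

Run:
```python
from h import *
for cam in('wrist','top'):
    s=snap(cam); P=cloud(s)
    for c in [(.595,.148),(.595,.019),(.4675,.15),(.465,.022)]:
        d=np.hypot(P[...,0]-c[0],P[...,1]-c[1])<.042
        q=P[d&(P[...,2]>.112)&(P[...,2]<.15)&(s['depth']>0)]
        d2=P[d]; pl=np.median(d2[(d2[:,2]>.07)&(d2[:,2]<.09),2])
        (x,y),(a,b),t=cv2.minAreaRect((q[:,:2]*1000).astype(np.float32))
        if a<b:t+=90;a,b=b,a
        print(cam,np.round([x,y,a,b,t%180],1),'z',np.round(np.percentile(q[:,2],[50,95,99])*1000,1),'plate',pl,len(q))
```

```text
wrist [596.5 148.2  59.3  20.1 101.8] z [117.2 119.3 120.1] plate 0.08147303997969779 847
wrist [593.3  18.7  58.7  19.8 102.1] z [116.8 119.3 120.3] plate 0.0809420771123861 690
wrist [467.4 151.4  59.9  20.4 148.7] z [117.7 119.4 120.2] plate 0.08137715019335609 1067
wrist [464.2  21.5  60.   20.  150.9] z [117.1 119.2 120. ] plate 0.08097894997060942 1100Traceback (most recent call last):
  File "<stdin>", line 10, in <module>
    return _quantile_unchecked(
        a, q, axis, out, overwrite_input, method, keepdims, weights)
    return _ureduce(a,
                    func=_quantile_ureduce_func,
    ...<5 lines>...
                    overwrite_input=overwrite_input,
                    method=method)
    r = func(a, **kwargs)
    result = _quantile(arr,
                       quantiles=q,
    ...<2 lines>...
                       out=out,
                       weights=wgt)
    slices_having_nans = np.isnan(arr[-1, ...])
                                  ~~~^^^^^^^^^
IndexError: index -1 is out of bounds for axis 0 with size 0
```

Run:
```python
from h import *
delta([.5965,.148,.135],191.8)
```

```text
rot [0.    0.001 0.005] cm [-10.82   3.78  18.59] j6~ -88 j6now -98.5
```

>>> {"op": "move_arm", "data": {
  "deltas": [0,0,0,-3,1,3,-1,0,0,0,-6,2,6,-1,0,0,0,-9,3,9,-1,0,0,0.005,-10.8,3.8,13,-1,0,0,0.005,-10.8,3.8,16.5,-1,0,0,0.005,-10.8,3.8,18.6,-1,0,0,0.005,-10.8,3.8,18.6,-1,0,0,0.005,-10.8,3.8,18.6,-1]
}}

```text
time: 2.65
tool_pos: [0.5966, 0.1481, 0.1354]
ee_rot: [3.141, 0.001, -2.936]
wrist_force: [0.3, -0.2, -0.2]
width: 0.0939
finger_force: 0.0
```

```bash
cat >> h.py <<'E'
def bar(c):
    s=snap('wrist'); P=cloud(s)
    d=np.hypot(P[...,0]-c[0],P[...,1]-c[1])<.036
    m=d&(P[...,2]>.112)&(P[...,2]<.128)&(s['image'].max(2)<120)
    q=P[m]; (x,y),(a,b),t=cv2.minAreaRect((q[:,:2]*1000).astype(np.float32))
    if a<b:t+=90;a,b=b,a
    print(np.round([x,y,a,b,t%180],1),len(q)); return s
E
python3 - <<'E'
from h import *
s=bar((.5965,.148)); save(s,'w2'); o=s['obs']; delta([.5965,.148,.087],191.8,o); print(o['wrist_torque'],o['wrist_force'])
E
```

```text
[596.7 148.3  59.9  20.1 103.4] 3185
rot [0.    0.001 0.   ] cm [ 0.02 -0.    4.84] j6~ -88 j6now -93.2
[ 0.03815486  0.01027494 -0.05220212] [ 0.29609411 -0.20104564 -0.17499755]
```

View pics/w2.png

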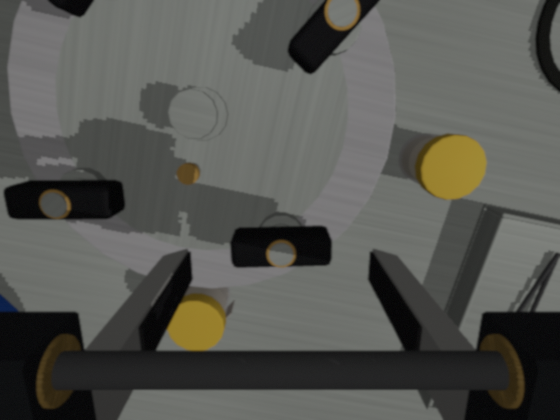

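The bar sits centred between the fingers at (281,247). Descend and grip.

>>> {"op": "move_arm", "data": {
  "deltas": [0,0,0,0,0,2.5,-1,0,0,0,0,0,4.8,-1,0,0,0,0,0,4.8,-1,0,0,0,0,0,4.8,1,0,0,0,0,0,4.8,1,0,0,0,0,0,4.8,1,0,0,0,0,0,4.8,1,0,0,0,0,0,4.8,1]
}}

```text
time: 3.5
tool_pos: [0.5975, 0.1486, 0.0878]
ee_rot: [3.138, 0.003, -2.937]
wrist_force: [0.7, 3.0, 3.5]
width: 0.0599
finger_force: 29.9
```

```bash
cat > o.py <<'E'
from h import *
o=robot.get_obs(); y=np.degrees(o['ee_rot'][2])%360
print('t',round(o['time'],2),'yaw',round(y,2),'j6',round(np.degrees(o['joint_positions'][5]),1),'F',np.round(o['wrist_force'],1),'M',np.round(o['wrist_torque'],3),'p',np.round(o['tool_pos'],4),'w',round(o['width'],4),round(o['finger_force'],1))
E
python3 o.py
```

```text
t 3.5 yaw 191.72 j6 -93.2 F [0.7 3.  3.5] M [ 0.596  0.018 -0.031] p [0.5975 0.1486 0.0878] w 0.0599 29.9
```

>>> {"op": "move_arm", "data": {
  "deltas": [0,0,0.12,0,0,0.01,1,0,0,0.24,0,0,0.02,1,0,0,0.36,0,0,0.02,1,0,0,0.48,0,0,0.03,1,0,0,0.6,0,0,0.04,1,0,0,0.72,0,0,0.05,1,0,0,0.84,0,0,0.05,1,0,0,0.96,0,0,0.06,1]
}}

```text
time: 4.3
tool_pos: [0.5975, 0.1484, 0.0872]
ee_rot: [3.138, -0.0, 2.382]
wrist_force: [-0.1, 3.2, 3.5]
width: 0.06
finger_force: 29.9
```

```bash
python3 o.py
```

```text
t 4.3 yaw 136.47 j6 -37.9 F [-0.1  3.2  3.5] M [0.556 0.132 0.074] p [0.5975 0.1484 0.0872] w 0.06 29.9
```

>>> {"op": "move_arm", "data": {
  "deltas": [0,0,0.12,0,0,0.01,1,0,0,0.24,0,0,0.02,1,0,0,0.36,0,0,0.02,1,0,0,0.48,0,0,0.03,1,0,0,0.6,0,0,0.04,1,0,0,0.72,0,0,0.05,1,0,0,0.84,0,0,0.05,1,0,0,0.96,0,0,0.06,1]
}}

```text
time: 5.1
tool_pos: [0.5972, 0.1483, 0.0865]
ee_rot: [3.141, -0.003, 1.422]
wrist_force: [-1.3, 2.7, 2.9]
width: 0.0598
finger_force: 29.9
```

```bash
python3 o.py
```

```text
t 5.1 yaw 81.47 j6 17.1 F [-1.3  2.7  2.9] M [0.558 0.297 0.087] p [0.5972 0.1483 0.0865] w 0.0598 29.9
```

>>> {"op": "move_arm", "data": {
  "deltas": [0,0,0.1,0,0,0.01,1,0,0,0.2,0,0,0.01,1,0,0,0.26,0,0,0.02,1,0,0,0.26,0,0,0.02,1]
}}

```text
time: 5.5
tool_pos: [0.5972, 0.1483, 0.0864]
ee_rot: [3.141, -0.003, 1.167]
wrist_force: [-1.0, 4.5, 4.9]
width: 0.0598
finger_force: 29.9
```

```bash
python3 o.py
```

```text
t 5.5 yaw 66.86 j6 31.7 F [-1.   4.5  4.9] M [0.721 0.433 0.108] p [0.5972 0.1483 0.0864] w 0.0598 29.9
```

>>> {"op": "move_arm", "data": {
  "deltas": [0,0,0.1,0,0,0.01,1,0,0,0.2,0,0,0.01,1,0,0,0.26,0,0,0.02,1,0,0,0.26,0,0,0.02,1]
}}

```text
time: 5.9
tool_pos: [0.5972, 0.1484, 0.0862]
ee_rot: [-3.141, -0.003, 0.907]
wrist_force: [-1.2, 4.9, 5.1]
width: 0.06
finger_force: 29.9
```

```bash
python3 o.py
```

```text
t 5.9 yaw 51.98 j6 46.6 F [-1.2  4.9  5.1] M [0.853 0.532 0.073] p [0.5972 0.1484 0.0862] w 0.06 29.9
```

>>> {"op": "move_arm", "data": {
  "deltas": [0,0,0.1,0,0,0.01,1,0,0,0.2,0,0,0.01,1,0,0,0.26,0,0,0.02,1,0,0,0.26,0,0,0.02,1]
}}

```text
time: 6.3
tool_pos: [0.5972, 0.1484, 0.086]
ee_rot: [-3.14, -0.003, 0.648]
wrist_force: [-2.0, 4.0, 5.4]
width: 0.0598
finger_force: 30.0
```

```bash
python3 o.py
```

```text
t 6.3 yaw 37.13 j6 61.5 F [-2.   4.   5.4] M [0.924 0.509 0.34 ] p [0.5972 0.1484 0.086 ] w 0.0598 30.0
```

The torque climbed to 0.34 N·m against about 0.08 running, so nut 1 came up hard at roughly 147° and is now about 7° past that. I release and move diagonally across to the nut at (0.464,0.022).

>>> {"op": "move_arm", "data": {
  "deltas": [0,0,0,0,0,0,-1,0,0,0,0,0,0,-1,0,0,0,0,0,0,-1,0,0,0,0,0,-2,-1,0,0,0,0,0,-6,-1,0,0,0,0,0,-7,-1]
}}

```text
time: 6.9
tool_pos: [0.5993, 0.1466, 0.1591]
ee_rot: [3.137, -0.007, 0.645]
wrist_force: [1.1, -0.3, 0.1]
width: 0.0937
finger_force: 0.0
```

```bash
python3 o.py; python3 -c "
from h import *
delta([.4642,.0215,.150],150.9)"
```

```text
t 6.9 yaw 36.98 j6 61.5 F [ 1.1 -0.3  0.1] M [-0.041  0.109  0.037] p [0.5993 0.1466 0.1591] w 0.0937 0.0
rot [ 0.009  0.    -1.988] cm [-18.33   1.86   0.8 ] j6~ -58 j6now 61.5
```

>>> {"op": "move_arm", "data": {
  "deltas": [0,0,-0.14,-3,0.3,0,-1,0,0,-0.28,-6,0.6,0,-1,0,0,-0.42,-9,0.9,0,-1,0,0,-0.56,-12,1.2,0,-1,0,0,-0.7,-15,1.5,0,-1,0,0,-0.84,-18.3,1.9,0,-1,0,0,-0.98,-18.3,1.9,0.5,-1,0,0,-1.12,-18.3,1.9,0.8,-1]
}}

```text
time: 7.7
tool_pos: [0.4615, 0.0205, 0.1459]
ee_rot: [-3.141, 0.001, 1.77]
wrist_force: [0.1, 0.7, -0.0]
width: 0.0942
finger_force: 0.0
```

>>> {"op": "move_arm", "data": {
  "deltas": [0,0,-0.14,0,0,0,-1,0,0,-0.28,0,0,0,-1,0,0,-0.42,0,0,0,-1,0,0,-0.56,0,0,0,-1,0,0,-0.7,0,0,0,-1,0,0,-0.84,0,0,0,-1,0,0,-0.87,0,0,0,-1,0,0,-0.87,0,0,0,-1]
}}

```text
time: 8.5
tool_pos: [0.462, 0.0212, 0.1458]
ee_rot: [-3.141, -0.001, 2.635]
wrist_force: [-0.2, 0.5, 0.2]
width: 0.0942
finger_force: 0.0
```

Run:
```python
from h import *
s=bar((.4642,.0215)); save(s,'w3'); o=s['obs']; delta([.4642,.0215,.087],150.9,o); print(o['tool_pos'],o['wrist_torque'])
```

```text
[463.4  21.9  58.8  19.8 151.5] 2856
rot [-0.001 -0.     0.002] cm [-0.18  0.14  5.88] j6~ -58 j6now -65.4
[0.46201116 0.02121317 0.14583938] [-0.00621341 -0.03045763  0.00637133]
```

>>> {"op": "move_arm", "data": {
  "deltas": [0,0,0,-0.15,0.1,2.5,-1,0,0,0,-0.15,0.1,5.8,-1,0,0,0,-0.15,0.1,5.8,-1,0,0,0,-0.15,0.1,5.8,1,0,0,0,-0.15,0.1,5.8,1,0,0,0,-0.15,0.1,5.8,1,0,0,0,-0.15,0.1,5.8,1,0,0,0,-0.15,0.1,5.8,1]
}}

```text
time: 9.35
tool_pos: [0.4646, 0.0217, 0.0895]
ee_rot: [3.141, 0.002, 2.636]
wrist_force: [-0.4, 0.3, -0.2]
width: 0.0576
finger_force: 0.0
```

```bash
python3 o.py
```

```text
t 9.35 yaw 151.02 j6 -65.3 F [-0.4  0.3 -0.2] M [-0.074  0.002  0.006] p [0.4646 0.0217 0.0895] w 0.0576 0.0
```

>>> {"op": "move_arm", "data": {
  "deltas": [0,0,0,0,0,0.2,1,0,0,0,0,0,0.2,1,0,0,0,0,0,0.2,1,0,0,0,0,0,0.2,1,0,0,0,0,0,0.2,1,0,0,0,0,0,0.2,1,0,0,0,0,0,0.2,1]
}}

```text
time: 10.05
tool_pos: [0.4641, 0.0219, 0.0866]
ee_rot: [3.141, -0.0, 2.636]
wrist_force: [0.2, 1.1, -0.6]
width: 0.0288
finger_force: 30.0
```

```bash
python3 o.py
```

```text
t 10.05 yaw 151.02 j6 -65.3 F [ 0.2  1.1 -0.6] M [ 0.161 -0.058  0.021] p [0.4641 0.0219 0.0866] w 0.0288 30.0
```

The opening is 28.8 mm, so the fingertips closed on the round foot. I reopen a little, raise 8 mm and grip the bar flats.

>>> {"op": "move_arm", "data": {
  "deltas": [0,0,0,0,0,0,-1,0,0,0,0,0,0,-1,0,0,0,0,0,-0.7,-1,0,0,0,0,0,-0.7,1,0,0,0,0,0,-0.7,1,0,0,0,0,0,-0.7,1,0,0,0,0,0,-0.7,1,0,0,0,0,0,-0.7,1]
}}

```text
time: 10.85
tool_pos: [0.464, 0.0219, 0.0935]
ee_rot: [3.141, -0.0, 2.636]
wrist_force: [0.2, 0.3, 0.1]
width: 0.0196
finger_force: 30.0
```

>>> {"op": "move_arm", "data": {
  "deltas": [0,0,0,0,0,0,1,0,0,0,0,0,0,1,0,0,0,0,0,0,1]
}}

```text
time: 11.15
tool_pos: [0.464, 0.0219, 0.0935]
ee_rot: [3.141, -0.0, 2.636]
wrist_force: [-0.6, 1.0, -0.1]
width: 0.0195
finger_force: 30.0
```

```bash
python3 o.py
```

```text
t 11.15 yaw 151.03 j6 -65.3 F [-0.6  1.  -0.1] M [ 0.137 -0.059 -0.056] p [0.464  0.0219 0.0935] w 0.0195 30.0
```

Gripped on the flats at 19.5 mm. I turn 110° in two calls.

>>> {"op": "move_arm", "data": {
  "deltas": [0,0,0.12,0,0,0.01,1,0,0,0.24,0,0,0.02,1,0,0,0.36,0,0,0.02,1,0,0,0.48,0,0,0.03,1,0,0,0.6,0,0,0.04,1,0,0,0.72,0,0,0.05,1,0,0,0.84,0,0,0.05,1,0,0,0.96,0,0,0.06,1]
}}

```text
time: 11.95
tool_pos: [0.4642, 0.022, 0.0929]
ee_rot: [3.141, -0.001, 1.671]
wrist_force: [1.7, 0.9, -1.0]
width: 0.0199
finger_force: 30.0
```

>>> {"op": "move_arm", "data": {
  "deltas": [0,0,0.12,0,0,0.01,1,0,0,0.24,0,0,0.02,1,0,0,0.36,0,0,0.02,1,0,0,0.48,0,0,0.03,1,0,0,0.6,0,0,0.04,1,0,0,0.72,0,0,0.05,1,0,0,0.84,0,0,0.05,1,0,0,0.96,0,0,0.06,1]
}}

```text
time: 12.75
tool_pos: [0.4644, 0.0219, 0.0923]
ee_rot: [3.141, -0.001, 0.711]
wrist_force: [0.7, 0.8, -2.3]
width: 0.0194
finger_force: 30.0
```

```bash
python3 o.py
```

```text
t 12.75 yaw 40.75 j6 44.9 F [ 0.7  0.8 -2.3] M [ 0.149 -0.175  0.139] p [0.4644 0.0219 0.0923] w 0.0194 30.0
```

>>> {"op": "move_arm", "data": {
  "deltas": [0,0,0.1,0,0,0.01,1,0,0,0.2,0,0,0.01,1,0,0,0.24,0,0,0.02,1,0,0,0.24,0,0,0.02,1]
}}

```text
time: 13.15
tool_pos: [0.4644, 0.0219, 0.0922]
ee_rot: [3.142, -0.001, 0.476]
wrist_force: [1.7, 0.9, -1.7]
width: 0.0196
finger_force: 30.0
```

```bash
python3 o.py
```

```text
t 13.15 yaw 27.29 j6 58.4 F [ 1.7  0.9 -1.7] M [ 0.135 -0.202  0.091] p [0.4644 0.0219 0.0922] w 0.0196 30.0
```

>>> {"op": "move_arm", "data": {
  "deltas": [0,0,0.1,0,0,0.01,1,0,0,0.2,0,0,0.01,1,0,0,0.26,0,0,0.02,1,0,0,0.26,0,0,0.02,1]
}}

```text
time: 13.55
tool_pos: [0.4645, 0.0218, 0.092]
ee_rot: [-3.142, -0.001, 0.218]
wrist_force: [2.5, 0.9, -1.9]
width: 0.0193
finger_force: 30.1
```

```bash
python3 o.py
```

```text
t 13.55 yaw 12.46 j6 73.2 F [ 2.5  0.9 -1.9] M [ 0.224 -0.287  0.332] p [0.4645 0.0218 0.092 ] w 0.0193 30.1
```

Nut 2 reads 0.33 N·m, hard at about 132°. I release, lift and rewind to nut 3 at (0.594,0.0188).

>>> {"op": "move_arm", "data": {
  "deltas": [0,0,0,0,0,0,-1,0,0,0,0,0,0,-1,0,0,0,0,0,0,-1,0,0,0,0,0,-2,-1,0,0,-0.1,0,0,-5,-1,0,0,-0.24,0,0,-6,-1,0,0,-0.38,0,0,-6,-1,0,0,-0.52,0,0,-6,-1]
}}

```text
time: 14.35
tool_pos: [0.4643, 0.0215, 0.1529]
ee_rot: [3.141, -0.001, 0.742]
wrist_force: [0.2, 0.1, -0.9]
width: 0.0799
finger_force: 0.0
```

```bash
python3 -c "
from h import *
delta([.594,.0188,.145],192)"
```

```text
rot [ 1.000e-03  1.000e-03 -2.609e+00] cm [9.38 8.96 0.8 ] j6~ -100 j6now 43.2
```

>>> {"op": "move_arm", "data": {
  "deltas": [0,0,-0.14,2,2,0,-1,0,0,-0.28,4,4,0,-1,0,0,-0.42,6,6,0,-1,0,0,-0.56,8,8,0,-1,0,0,-0.7,9.4,9,0,-1,0,0,-0.84,9.4,9,0.4,-1,0,0,-0.98,9.4,9,0.8,-1,0,0,-1.12,9.4,9,0.8,-1]
}}

```text
time: 15.15
tool_pos: [0.5938, 0.0179, 0.1429]
ee_rot: [-3.139, -0.001, 1.862]
wrist_force: [-1.6, -0.7, -0.2]
width: 0.0939
finger_force: 0.0
```

>>> {"op": "move_arm", "data": {
  "deltas": [0,0,-0.14,0,0,0,-1,0,0,-0.28,0,0,0,-1,0,0,-0.42,0,0,0,-1,0,0,-0.56,0,0,0,-1,0,0,-0.7,0,0,0,-1,0,0,-0.84,0,0,0,-1,0,0,-0.98,0,0,0,-1,0,0,-1.12,0,0,0,-1]
}}

```text
time: 15.95
tool_pos: [0.594, 0.0179, 0.1439]
ee_rot: [-3.141, -0.001, 2.982]
wrist_force: [-0.4, 0.7, 0.2]
width: 0.094
finger_force: 0.0
```

>>> {"op": "move_arm", "data": {
  "deltas": [0,0,-0.14,0,0,0,-1,0,0,-0.28,0,0,0,-1,0,0,-0.37,0,0,0,-1,0,0,-0.37,0,0,0,-1,0,0,-0.37,0,0,0,-1]
}}

```text
time: 16.45
tool_pos: [0.5941, 0.018, 0.144]
ee_rot: [3.142, -0.0, -2.939]
wrist_force: [0.4, -0.2, 0.4]
width: 0.0941
finger_force: 0.0
```

Run:
```python
from h import *
s=bar((.594,.0188)); o=s['obs']; delta([.594,.0188,.087],192,o); print(o['tool_pos'],o['time'],o['wrist_torque'])
```

```text
[594.   18.3  60.   20.4 101.6] 2833
rot [ 0.    -0.    -0.007] cm [-0.01  0.08  5.7 ] j6~ -100 j6now -105.3
[0.5940539 0.0179587 0.1439699] 16.45 [ 0.04469702  0.04713665 -0.04974444]
```

>>> {"op": "move_arm", "data": {
  "deltas": [0,0,0,0,0.06,2.5,-1,0,0,0,0,0.06,5.7,-1,0,0,0,0,0.06,5.7,-1,0,0,0,0,0.06,5.7,1,0,0,0,0,0.06,5.7,1,0,0,0,0,0.06,5.7,1,0,0,0,0,0.06,5.7,1,0,0,0,0,0.06,5.7,1]
}}

```text
time: 17.3
tool_pos: [0.5947, 0.0188, 0.0883]
ee_rot: [-3.142, 0.002, -2.937]
wrist_force: [0.1, -0.4, 1.4]
width: 0.0596
finger_force: 30.0
```

```bash
python3 o.py
```

```text
t 17.3 yaw 191.7 j6 -105.4 F [ 0.1 -0.4  1.4] M [-0.023  0.08  -0.041] p [0.5947 0.0188 0.0883] w 0.0596 30.0
```

>>> {"op": "move_arm", "data": {
  "deltas": [0,0,0.12,0,0,0.01,1,0,0,0.24,0,0,0.02,1,0,0,0.36,0,0,0.02,1,0,0,0.48,0,0,0.03,1,0,0,0.6,0,0,0.04,1,0,0,0.72,0,0,0.05,1,0,0,0.84,0,0,0.05,1,0,0,0.96,0,0,0.06,1]
}}

```text
time: 18.1
tool_pos: [0.5945, 0.0185, 0.0876]
ee_rot: [3.141, 0.002, 2.381]
wrist_force: [-0.6, -0.1, 1.9]
width: 0.0599
finger_force: 30.0
```

>>> {"op": "move_arm", "data": {
  "deltas": [0,0,0.12,0,0,0.01,1,0,0,0.24,0,0,0.02,1,0,0,0.36,0,0,0.02,1,0,0,0.48,0,0,0.03,1,0,0,0.6,0,0,0.04,1,0,0,0.72,0,0,0.05,1,0,0,0.84,0,0,0.05,1,0,0,0.96,0,0,0.06,1]
}}

```text
time: 18.9
tool_pos: [0.5942, 0.0184, 0.087]
ee_rot: [3.141, 0.0, 1.421]
wrist_force: [-1.1, -0.2, 3.4]
width: 0.0595
finger_force: 30.0
```

```bash
python3 o.py
```

```text
t 18.9 yaw 81.42 j6 4.9 F [-1.1 -0.2  3.4] M [-0.191  0.36   0.071] p [0.5942 0.0184 0.087 ] w 0.0595 30.0
```

>>> {"op": "move_arm", "data": {
  "deltas": [0,0,0.1,0,0,0.01,1,0,0,0.2,0,0,0.01,1,0,0,0.26,0,0,0.02,1,0,0,0.26,0,0,0.02,1]
}}

```text
time: 19.3
tool_pos: [0.5941, 0.0184, 0.0868]
ee_rot: [3.141, 0.0, 1.166]
wrist_force: [-1.5, -1.1, 4.9]
width: 0.0598
finger_force: 30.0
```

```bash
python3 o.py
```

```text
t 19.3 yaw 66.83 j6 19.5 F [-1.5 -1.1  4.9] M [-0.203  0.529  0.27 ] p [0.5941 0.0184 0.0868] w 0.0598 30.0
```

Torque is rising at 0.27. A small 3° step will confirm.

>>> {"op": "move_arm", "data": {
  "deltas": [0,0,0.05,0,0,0,1,0,0,0.05,0,0,0,1]
}}

```text
time: 19.5
tool_pos: [0.5941, 0.0185, 0.0868]
ee_rot: [3.141, 0.0, 1.118]
wrist_force: [-1.8, -0.5, 6.6]
width: 0.0596
finger_force: 30.0
```

```bash
python3 o.py
```

```text
t 19.5 yaw 64.03 j6 22.3 F [-1.8 -0.5  6.6] M [-0.215  0.62   0.315] p [0.5941 0.0185 0.0868] w 0.0596 30.0
```

Confirmed at 0.315 N·m. Release and go to the last nut at (0.4674,0.1513), yaw 238.7.

>>> {"op": "move_arm", "data": {
  "deltas": [0,0,0,0,0,0,-1,0,0,0,0,0,0,-1,0,0,0,0,0,0,-1,0,0,0,0,0,-2,-1,0,0,-0.1,0,0,-5,-1,0,0,-0.24,0,0,-6,-1,0,0,-0.38,0,0,-6,-1,0,0,-0.52,0,0,-6,-1]
}}

```text
time: 20.3
tool_pos: [0.5944, 0.0187, 0.1461]
ee_rot: [3.14, -0.0, 1.642]
wrist_force: [0.6, -0.2, -0.1]
width: 0.0943
finger_force: 0.0
```

```bash
python3 -c "
from h import *
delta([.4674,.1513,.145],238.7)"
```

```text
rot [ 1.000e-03  2.000e-03 -2.524e+00] cm [ 14.13 -11.73   0.1 ] j6~ -131 j6now -7.7
```

>>> {"op": "move_arm", "data": {
  "deltas": [0,0,-0.14,2.4,-2,0,-1,0,0,-0.28,4.8,-4,0,-1,0,0,-0.42,7.2,-6,0,-1,0,0,-0.56,9.6,-8,0,-1,0,0,-0.7,12,-10,0,-1,0,0,-0.84,14.1,-11.7,0,-1,0,0,-0.98,14.1,-11.7,0,-1,0,0,-1.12,14.1,-11.7,0,-1]
}}

```text
time: 21.1
tool_pos: [0.4675, 0.1526, 0.1455]
ee_rot: [3.141, 0.0, 2.764]
wrist_force: [0.3, 0.2, 0.7]
width: 0.094
finger_force: 0.0
```

>>> {"op": "move_arm", "data": {
  "deltas": [0,0,-0.14,0,0,0,-1,0,0,-0.28,0,0,0,-1,0,0,-0.42,0,0,0,-1,0,0,-0.56,0,0,0,-1,0,0,-0.7,0,0,0,-1,0,0,-0.84,0,0,0,-1,0,0,-0.98,0,0,0,-1,0,0,-1.12,0,0,0,-1]
}}

```text
time: 21.9
tool_pos: [0.468, 0.1518, 0.1452]
ee_rot: [3.141, -0.0, -2.401]
wrist_force: [-0.3, 0.1, 0.1]
width: 0.0944
finger_force: 0.0
```

>>> {"op": "move_arm", "data": {
  "deltas": [0,0,-0.14,0,0,0,-1,0,0,-0.28,0,0,0,-1,0,0,-0.28,0,0,0,-1,0,0,-0.28,0,0,0,-1]
}}

```text
time: 22.3
tool_pos: [0.468, 0.1518, 0.1454]
ee_rot: [3.141, -0.0, -2.13]
wrist_force: [0.1, 0.8, -0.3]
width: 0.0939
finger_force: 0.0
```

Run:
```python
from h import *
s=bar((.4674,.1513)); o=s['obs']; delta([.4674,.1513,.087],238.7,o); print(o['tool_pos'],o['time'],o['wrist_torque'])
```

```text
[467.5 151.3  60.   20.6 148.7] 2908
rot [ 0.    -0.    -0.013] cm [0.08 0.03 5.84] j6~ -131 j6now -136.6
[0.4680478  0.15180852 0.14541635] 22.3 [ 0.07654226  0.03813465 -0.00161757]
```

>>> {"op": "move_arm", "data": {
  "deltas": [0,0,-0.013,0.07,0.03,2.5,-1,0,0,-0.013,0.07,0.03,5.8,-1,0,0,-0.013,0.07,0.03,5.8,-1,0,0,-0.013,0.07,0.03,5.8,1,0,0,-0.013,0.07,0.03,5.8,1,0,0,-0.013,0.07,0.03,5.8,1,0,0,-0.013,0.07,0.03,5.8,1,0,0,-0.013,0.07,0.03,5.8,1]
}}

```text
time: 23.15
tool_pos: [0.4675, 0.1519, 0.0888]
ee_rot: [3.141, 0.001, -2.114]
wrist_force: [-1.1, 0.3, 2.0]
width: 0.0595
finger_force: 30.0
```

```bash
python3 o.py
```

```text
t 23.15 yaw 238.85 j6 -137.5 F [-1.1  0.3  2. ] M [0.111 0.201 0.013] p [0.4675 0.1519 0.0888] w 0.0595 30.0
```

>>> {"op": "move_arm", "data": {
  "deltas": [0,0,0.12,0,0,0.01,1,0,0,0.24,0,0,0.02,1,0,0,0.36,0,0,0.02,1,0,0,0.48,0,0,0.03,1,0,0,0.6,0,0,0.04,1,0,0,0.72,0,0,0.05,1,0,0,0.84,0,0,0.05,1,0,0,0.96,0,0,0.06,1]
}}

```text
time: 23.95
tool_pos: [0.4676, 0.1517, 0.0882]
ee_rot: [3.141, 0.001, -3.079]
wrist_force: [-2.4, 0.7, 4.1]
width: 0.0601
finger_force: 30.0
```

>>> {"op": "move_arm", "data": {
  "deltas": [0,0,0.12,0,0,0.01,1,0,0,0.24,0,0,0.02,1,0,0,0.36,0,0,0.02,1,0,0,0.48,0,0,0.03,1,0,0,0.6,0,0,0.04,1,0,0,0.72,0,0,0.05,1,0,0,0.84,0,0,0.05,1,0,0,0.96,0,0,0.06,1]
}}

```text
time: 24.75
tool_pos: [0.4675, 0.1516, 0.0876]
ee_rot: [3.141, -0.0, 2.244]
wrist_force: [-1.5, 0.4, 3.7]
width: 0.0597
finger_force: 30.0
```

```bash
python3 o.py
```

```text
t 24.75 yaw 128.59 j6 -27.3 F [-1.5  0.4  3.7] M [-0.048  0.422  0.056] p [0.4675 0.1516 0.0876] w 0.0597 30.0
```

>>> {"op": "move_arm", "data": {
  "deltas": [0,0,0.1,0,0,0.01,1,0,0,0.2,0,0,0.01,1,0,0,0.26,0,0,0.02,1,0,0,0.26,0,0,0.02,1]
}}

```text
time: 25.15
tool_pos: [0.4675, 0.1516, 0.0874]
ee_rot: [3.141, -0.0, 1.989]
wrist_force: [-2.0, 1.4, 5.5]
width: 0.0597
finger_force: 30.0
```

```bash
python3 o.py
```

```text
t 25.15 yaw 113.97 j6 -12.6 F [-2.   1.4  5.5] M [-0.044  0.607  0.116] p [0.4675 0.1516 0.0874] w 0.0597 30.0
```

>>> {"op": "move_arm", "data": {
  "deltas": [0,0,0.1,0,0,0.01,1,0,0,0.2,0,0,0.01,1,0,0,0.26,0,0,0.02,1,0,0,0.26,0,0,0.02,1]
}}

```text
time: 25.55
tool_pos: [0.4674, 0.1516, 0.0872]
ee_rot: [3.141, -0.0, 1.73]
wrist_force: [-2.4, -0.1, 6.7]
width: 0.0594
finger_force: 30.0
```

```bash
python3 o.py
```

```text
t 25.55 yaw 99.1 j6 2.2 F [-2.4 -0.1  6.7] M [-0.047  0.691  0.111] p [0.4674 0.1516 0.0872] w 0.0594 30.0
```

>>> {"op": "move_arm", "data": {
  "deltas": [0,0,0.1,0,0,0.01,1,0,0,0.2,0,0,0.01,1,0,0,0.26,0,0,0.02,1,0,0,0.26,0,0,0.02,1]
}}

```text
time: 25.95
tool_pos: [0.4674, 0.1516, 0.087]
ee_rot: [3.141, -0.001, 1.47]
wrist_force: [-3.2, 0.3, 6.4]
width: 0.0597
finger_force: 30.0
```

```bash
python3 o.py
```

```text
t 25.95 yaw 84.2 j6 17.1 F [-3.2  0.3  6.4] M [-0.091  0.761  0.089] p [0.4674 0.1516 0.087 ] w 0.0597 30.0
```

>>> {"op": "move_arm", "data": {
  "deltas": [0,0,0.1,0,0,0.01,1,0,0,0.2,0,0,0.01,1,0,0,0.26,0,0,0.02,1,0,0,0.26,0,0,0.02,1]
}}

```text
time: 26.35
tool_pos: [0.4674, 0.1516, 0.0869]
ee_rot: [-3.142, -0.001, 1.21]
wrist_force: [-3.0, 0.1, 6.0]
width: 0.0595
finger_force: 30.0
```

```bash
python3 o.py
```

```text
t 26.35 yaw 69.31 j6 32.0 F [-3.   0.1  6. ] M [-0.003  0.816  0.109] p [0.4674 0.1516 0.0869] w 0.0595 30.0
```

>>> {"op": "move_arm", "data": {
  "deltas": [0,0,0.1,0,0,0.01,1,0,0,0.2,0,0,0.01,1,0,0,0.26,0,0,0.02,1,0,0,0.26,0,0,0.02,1]
}}

```text
time: 26.75
tool_pos: [0.4674, 0.1517, 0.0867]
ee_rot: [-3.141, -0.001, 0.95]
wrist_force: [-3.5, -0.0, 7.0]
width: 0.0598
finger_force: 30.0
```

```bash
python3 o.py
```

```text
t 26.75 yaw 54.41 j6 46.9 F [-3.5 -0.   7. ] M [0.006 0.803 0.134] p [0.4674 0.1517 0.0867] w 0.0598 30.0
```

>>> {"op": "move_arm", "data": {
  "deltas": [0,0,0.1,0,0,0.01,1,0,0,0.18,0,0,0.01,1,0,0,0.18,0,0,0.01,1,0,0,0.18,0,0,0.01,1]
}}

```text
time: 27.15
tool_pos: [0.4673, 0.1517, 0.0866]
ee_rot: [-3.141, -0.001, 0.772]
wrist_force: [-2.6, 0.9, 6.3]
width: 0.0599
finger_force: 30.0
```

```bash
python3 o.py
```

```text
t 27.15 yaw 44.22 j6 57.1 F [-2.6  0.9  6.3] M [-0.035  0.829  0.506] p [0.4673 0.1517 0.0866] w 0.0599 30.0
```

Nut 4 came up hard at 0.51 N·m, under the 0.8 limit. I release, lift straight up and check.

>>> {"op": "move_arm", "data": {
  "deltas": [0,0,0,0,0,0,-1,0,0,0,0,0,0,-1,0,0,0,0,0,0,-1,0,0,0,0,0,-3,-1,0,0,0,0,0,-8,-1,0,0,0,0,0,-13,-1,0,0,0,0,0,-18,-1,0,0,0,0,0,-22,-1]
}}

```text
time: 27.95
tool_pos: [0.4679, 0.1513, 0.3085]
ee_rot: [3.14, -0.003, 0.769]
wrist_force: [0.4, 0.2, 0.2]
width: 0.0942
finger_force: 0.0
```

```bash
python3 o.py; python3 -c "
from h import *
delta([.57,.11,.31],44)"
```

```text
t 27.95 yaw 44.05 j6 57.3 F [0.4 0.2 0.2] M [-0.04   0.073 -0.042] p [0.4679 0.1513 0.3085] w 0.0942 0.0
rot [ 0.002 -0.003  0.001] cm [ 4.47 10.06 -0.11] j6~ 57 j6now 57.3
```

>>> {"op": "move_arm", "data": {
  "deltas": [0,0,0,1.5,4,0,-1,0,0,0,3.5,8,0,-1,0,0,0,3.5,9,0,-1,0,0,0,3.5,9,0,-1,0,0,0,3.5,9,0,-1]
}}

```text
time: 28.45
tool_pos: [0.5545, 0.1112, 0.3051]
ee_rot: [-3.14, 0.001, 0.769]
wrist_force: [-0.0, 0.8, -0.1]
width: 0.0937
finger_force: 0.0
```

Run:
```python
from h import *
s=snap('wrist'); save(s,'w4'); P=cloud(s); im=s['image'].max(2)
for c,pre in [((.597,.148),(101.8,154.6)),((.464,.0218),(150.9,138.6)),((.594,.0187),(102,127.7)),((.4674,.1515),(148.7,194.6))]:
    d=np.hypot(P[...,0]-c[0],P[...,1]-c[1])<.04
    q=P[d&(P[...,2]>.110)&(P[...,2]<.15)]
    pl=P[d&(P[...,2]>.07)&(P[...,2]<.086)][:,2]
    (x,y),(a,b),t=cv2.minAreaRect((q[:,:2]*1000).astype(np.float32))
    if a<b:t+=90;a,b=b,a
    print(np.round([x,y,a,b,t%180],1),'bar turned',round((pre[0]-t)%180,1),'grip turned',pre[1],'z',np.median(q[:,2]),'plate',np.median(pl))
```

```text
[597.1 149.1  59.9  20.  138.3] bar turned 143.5 grip turned 154.6 z 0.11563615760307011 plate 0.07949782892673021
[464.8  22.6  58.7  20.5  22.6] bar turned 128.3 grip turned 138.6 z 0.11556618451638961 plate 0.07941758709741537
[594.1  19.7  59.6  19.6 163. ] bar turned 119.0 grip turned 127.7 z 0.11559012560510779 plate 0.07947278440589023
[467.6 152.2  60.1  20.2 147.4] bar turned 1.3 grip turned 194.6 z 0.11551628045704151 plate 0.07949545600587479
```

View pics/w4.png

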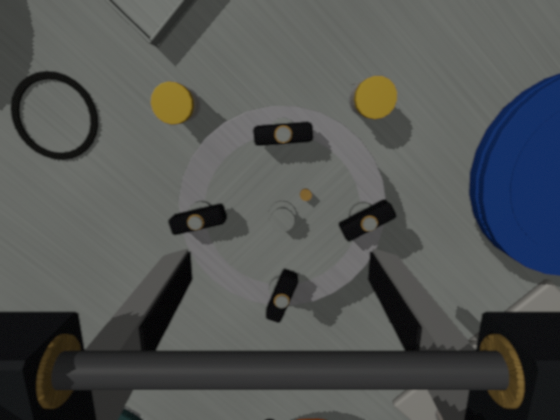

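The picture shows all four bars, at (283,133), (368,221), (282,295) and (197,219). Their heights agree within 0.12 mm and the plate is even and lower by about 1.7 mm. The jars and spare gasket are in place and the arm is clear, so I hand in.

```bash
python3 -c "
from bench import robot
print(robot.close_job())"
```

```text
the job is handed in; nothing more can be done
None
```

All four nuts were tightened clockwise in cross order until each came up hard (about 144°, 128°, 119° and 181°), with torque never read above about 0.5 N·m; the plate measures level and the job is handed in, its verdict not shown.

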